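# Empty the rinse tray and hold it over the draining dish

### The arm

A 6-joint arm with a two-finger parallel gripper is mounted at the origin on the work surface. World frame = base frame: x ahead of the robot, y to its left, z up, the work surface at z = 0. Lengths are in mm, angles in degrees, forces in N, time in s.
With the tool pointing down it reaches from about 275 to 775 mm from the base axis. Payload 14.6 kg.
Tool frame: the origin (TCP) lies where the fingers leave the gripper's body, on its centre line; the fingertips stand 73 mm ahead of it and the grasp point (between the pads) lies 54 mm ahead of it; z points along the fingers, y is the direction in which the jaws open and shut (so a half turn about z gives the same grasp; the last joint's range is limited). The gripper opens to 85 mm and grips with 20 to 120 N. Pads are 22 mm wide; open, the fingers measure 114 mm over their backs; the gripper's body (76 mm by 85 mm) begins 54 mm behind the grasp point. The pads swing forward as they close: fully open they stand 13 mm farther back than shut.
Start: joints at [-75.648, 15.075, -2.767, 72.158, 0, 81.102], TCP at [207.24, -482.369, 303.878] pointing down, gripper open.
Joint ranges: [-151.79, 151.79], [-50.71, 97.33], [-67.44, 78.34], [-121.81, 120.89], [-77.56, 73.72], [-180, 180]. Speed limits (degrees/s): [108.29, 108.29, 147.25, 159.86, 180, 180].

### API

Orientations are given as [roll, pitch, yaw] about the fixed x, y, z axes, in that order (R = Rz(yaw) Ry(pitch) Rx(roll)).
In Python, from station import move_to, servo_line, move_j, open_jaws, gripper_close, pause, solve_ik, grab_frame, camera_info, IKError, job_done, current_time_s, current_qpos, current_qd, current_tau, current_eef_pos, current_tool_rot, current_wrist_force, current_wrist_torque, current_opening gives the robot as it stands. The module is installed in compiled form; this text tells all that it offers. Calls block until the motion is done:
- move_to(position, orientation): joint-space move of the TCP to a pose.
- servo_line(position, ori=None, feed=150): straight line of the TCP; ori=None keeps the orientation; feed is the mean speed in mm/s.
- move_j(angles): joint-space move.
- open_jaws() and gripper_close(grasp_force=None): open the fingers fully, or close them until they stop; grasp_force is the grip in N (None keeps the last).
- pause(seconds).
- solve_ik(position, orientation): joint angles nearest the present ones, or None.
- grab_frame(name): name is "scene" or "top"; returns the picture (420x560x3 uint8, blue, green, red); there is no depth.
- camera_info(name): a dict with "fov_y" (degrees; the focal length in pixels is half the picture's height over the tangent of half this angle, whatever the lens; pixels are square), "cx", "cy" (the principal point, pixels), "k1" (the pictures are not rectified: a ray, as slopes to the right and down, at radius r is drawn at 1 + k1 r^2 times it, then the intrinsics apply), "world_to_cam" (4x4, takes a point from world to camera coordinates). Camera axes: x right, y up, looking along -z (the intrinsics and any distortion apply to the point x, -y, -z); pixel columns grow to the right and rows downward; lengths in mm; the calibration is good to about 2 mm. A picture is of the moment at which its call begins. camera_info takes no time and is no camera call.
A pose or a line that the arm cannot do raises IKError and nothing moves.
- job_done(): hands the job in, once; it reports no verdict.
Readings, each from a call of its own:
- current_time_s(): time.
- current_qpos(): joint angles.
- current_qd(): joint speeds.
- current_tau(): joint torques, N m.
- current_eef_pos(): TCP position.
- current_tool_rot(): TCP orientation.
- current_wrist_force(): force on the tool from outside, world axes, zero at the start.
- current_wrist_torque(): the same for the moment, N m.
- current_opening(): finger opening in mm.
Only numpy, scipy, OpenCV 4.12 (cv2) and the standard library are available. Lean on these libraries where they do the work, as an engineer would, in place of code of your own. Each camera call takes 0.05 s, during which the arm holds its last target. There are 200 camera calls.

### The job

Pick up the steel rinse tray by its upright grip plate and tip its three brass weights into the deep tub, leaving the bottles and the pot undisturbed. Then hold the empty tray over the shallow draining dish so it can drip: centred, level, its long sides parallel to the dish's long sides, with its underside about 2 cm above the dish's rim and not touching. Finish there, still holding the tray in the gripper; do not put it down.

Things in the scene. Friction and masses are not known exactly. Their poses are not given: they have to be found in the camera images.
- tray: steel rinse tray, loose, 220 g, flat on the table: pan 100 mm (x) by 126 mm (y, the long way), floor 3 mm, walls 25 mm high, 3 mm thick at both y ends and the back (+x). Front (-x) is open, no lip: pieces slide off there once it is lowered 25 to 45 degrees (friction varies). Origin at the centre of the pan's underside, z up. Grip plate at the back: see tray_grip.
- tray_grip (a point): grip point of the tray: centre of the tray's upright grip plate, 50 mm behind (+x) and 66 mm above the tray's origin; axes as the tray's. The plate stands in the middle of the back wall, 10 mm thick (along x), 44 mm wide (along y), its top 24 mm above this point. Pinch it from above, fingers closing along the tray's x.
- weight1: small brass print weight, a plain upright disc 26 mm in diameter and 16 mm high, about 70 g, loose on the tray's floor at the start; origin at the centre of its underside. The three are alike.
- weight2: small brass print weight, a plain upright disc 26 mm in diameter and 16 mm high, about 70 g, loose on the tray's floor at the start; origin at the centre of its underside. The three are alike.
- weight3: small brass print weight, a plain upright disc 26 mm in diameter and 16 mm high, about 70 g, loose on the tray's floor at the start; origin at the centre of its underside. The three are alike.
- tub: deep open white plastic tub, fixed to the table, 150 mm (its x) by 170 mm (its y), 70 mm high, walls and floor 5 mm; origin at the centre of its underside. Tub and dish may change places from run to run.
- dish: shallow open white plastic draining dish with ribs in its floor, fixed to the table, 150 mm (its x) by 200 mm (its y, the long side), rim 30 mm above its underside, walls 5 mm; origin at the centre of its underside, z up.
- bottle1: brown glass bottle with black cap, 56 mm in diameter, 125 mm high, loose and upright, one of the row of three vessels between the tub and the dish; origin at the centre of its underside. Not to be disturbed.
- bottle2: brown glass bottle with black cap, 56 mm in diameter, 125 mm high, loose and upright, one of the row of three vessels between the tub and the dish; origin at the centre of its underside. Not to be disturbed.
- pot: white plastic pot with a screw lid, 66 mm in diameter, 105 mm high, loose and upright in the same row as the bottles; origin at the centre of its underside. Not to be disturbed.
Mind the look-alikes: they are no part of the job. What is shaped like the tray but green is not meant. What is shaped like the weight2 but pink is not meant.

How it is judged:
By the outcome, as a careful person would: the job done as asked, in the order asked, and still so for the second after the job is handed in, while the arm keeps its last pose, push and grip.
It also fails if it takes over 61 s, if anything falls off the work surface, if the arm or the gripper's body presses on something with over 40 N, if the wrist force passes 120 N, or if a joint passes its speed limit or range.

## Working session

There is one attempt and no reset: what is moved stays moved. The work goes in short steps, each a Python script; the robot and the scene stay as the last script left them, time stands still between calls to the robot, and variables do not carry over. Pictures are saved under pics/ and viewed, about 8 in all and at most 12, crops included, and the job is handed in when it is done.

```bash
mkdir -p pics; python3 - <<'E'
from station import *
import cv2
for n in("top","scene"):
    cv2.imwrite(f"pics/{n}0.png",grab_frame(n)); c=camera_info(n); print(n,c)
E
```

```text
top {'fov_y': 49.91029156379744, 'cx': 279.06429449705814, 'cy': 204.89475943056692, 'k1': -0.018332014387387522, 'world_to_cam': array([[ 1.25581457e-02, -9.99907400e-01,  5.24263301e-03,
        -6.65885669e+01],
       [ 9.91484866e-01,  1.31316534e-02,  1.29558172e-01,
        -5.12290859e+02],
       [-1.29615020e-01,  3.57098088e-03,  9.91557963e-01,
        -1.08519900e+03],
       [ 0.00000000e+00,  0.00000000e+00,  0.00000000e+00,
         1.00000000e+00]])}
scene {'fov_y': 50.03297605792804, 'cx': 282.65652497490316, 'cy': 204.70519553142628, 'k1': -0.022976491411992893, 'world_to_cam': array([[ 2.74807258e-01,  9.61399988e-01,  1.38215239e-02,
        -8.74334307e+01],
       [-7.51515312e-01,  2.05802605e-01,  6.26793446e-01,
         3.47447516e+02],
       [ 5.99754705e-01, -1.82634475e-01,  7.79062861e-01,
        -1.31271448e+03],
       [ 0.00000000e+00,  0.00000000e+00,  0.00000000e+00,
         1.00000000e+00]])}
```

View pics/top0.png

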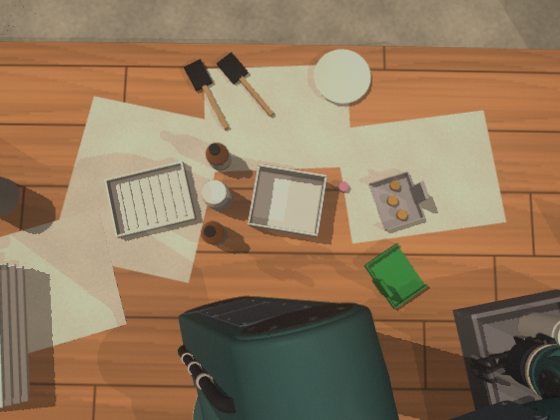

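View pics/scene0.png

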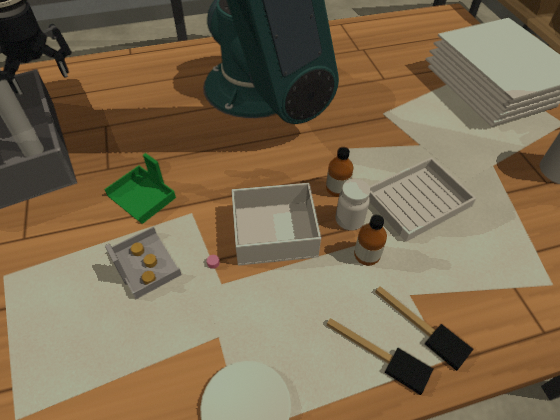

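Top view: the steel tray is at about (398,200), with its plate at (424,190) and three brass discs at (395,186), (393,201) and (402,215). The tub is at (288,201), the dish at (151,200), the bottles at (217,154) and (212,233), and the pot at (215,194).
Possible mix-ups are the green tray at (397,275) and the pink disc at (344,187). I choose the grey tray holding the brass discs, and I'll check it in a close crop.

```bash
cat > h.py <<'E'
from station import *
import numpy as np, cv2
def cam(n):
    c=camera_info(n); f=210/np.tan(np.radians(c['fov_y']/2))
    return c,f,np.array(c['world_to_cam'])
def ray(n,px):
    c,f,T=cam(n); px=np.atleast_2d(np.asarray(px,float))
    d=(px-[c['cx'],c['cy']])/f; u=d.copy()
    for _ in range(10): u=d/(1+c['k1']*(u**2).sum(1,keepdims=True))
    v=np.c_[u[:,0],-u[:,1],-np.ones(len(u))]
    return -T[:3,:3].T@T[:3,3], v@T[:3,:3]
def onz(n,px,z):
    o,d=ray(n,px); return o+d*((z-o[2])/d[:,2])[:,None]
def proj(n,P):
    c,f,T=cam(n); p=np.atleast_2d(P)@T[:3,:3].T+T[:3,3]; u=np.c_[p[:,0],-p[:,1]]/-p[:,2:]
    return u*(1+c['k1']*(u**2).sum(1,keepdims=True))*f+[c['cx'],c['cy']]
E
python3 - <<'E'
import cv2,numpy as np
a=cv2.imread('pics/top0.png')[155:250,350:450]; b=cv2.imread('pics/scene0.png')[215:310,95:195]
cv2.imwrite('pics/crop1.png',np.hstack([cv2.resize(a,(400,380),interpolation=cv2.INTER_CUBIC),cv2.resize(b,(400,380),interpolation=cv2.INTER_CUBIC)]))
t=cv2.imread('pics/top0.png')[140:255,95:340]
cv2.imwrite('pics/crop2.png',cv2.resize(t,None,fx=3.2,fy=3.2,interpolation=cv2.INTER_CUBIC))
E
```

```text
(no output)
```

View pics/crop1.png

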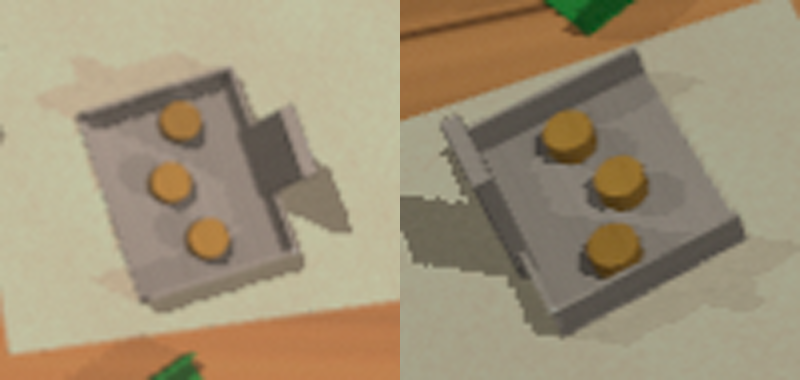

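View pics/crop2.png

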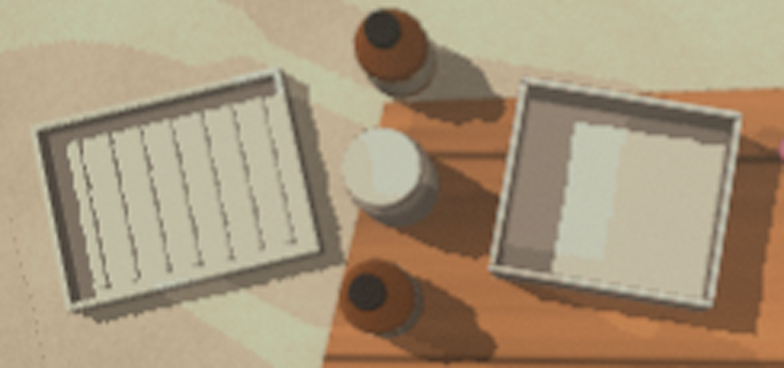

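The crop confirms it: grey tray, three brass discs, plate on the right, and the open front facing the tub. Next I measure from the corners.

```bash
python3 - <<'E'
from h import *
def fit(px,sc,off,z,n='top'):
    p=(np.array(px,float)+.5)/sc-.5+off; return onz(n,p,z)[:,:2]
def rect(q):
    e=np.roll(q,-1,0)-q; print('center',q.mean(0).round(1),'sides',np.linalg.norm(e,axis=1).round(1),'dirs',np.degrees(np.arctan2(e[:,1],e[:,0])).round(1))
tr=[(80,117),(232,70),(300,253),(142,293)]
rect(fit(tr,4,[350,155],25))
print('plate',fit([(285,108),(297,103),(322,172),(313,178),(304,140)],4,[350,155],90).round(1))
print('wts',fit([(181,122),(171,183),(209,239)],4,[350,155],19).round(1))
rect(fit([(37,130),(282,68),(323,252),(70,310)],3.2,[95,140],30))
rect(fit([(520,77),(742,114),(712,305),(491,268)],3.2,[95,140],70))
print('bot',fit([(383,30),(367,293)],3.2,[95,140],125).round(1),'pot',fit([(382,168)],3.2,[95,140],105).round(1))
# scene view checks
rect(fit([(472,132),(636,50),(743,220),(556,315)],1,[0,0],25) if 0 else onz('scene',(np.array([(72,132),(236,50),(343,220),(156,315)])+.5)/4-.5+[95,215],25)[:,:2])
print('plate sc',onz('scene',(np.array([(52,118),(88,182),(46,118)])+.5)/4-.5+[95,215],90).round(1))
# scene rims
rect(onz('scene',[(232,189),(313,185),(320,238),(236,247)],70)[:,:2])
rect(onz('scene',[(370,196),(433,162),(473,194),(409,229)],30)[:,:2])
E
```

```text
center [ 529.8 -355. ] sides [101.8 122.4 102.9 116.6] dirs [ -72.  -161.   104.8   18.6]
plate [[ 566.  -396.2]
 [ 569.1 -403.4]
 [ 527.8 -417.1]
 [ 524.1 -411.6]
 [ 546.9 -406.9]]
wts [[ 569.4 -352.7]
 [ 530.3 -345.5]
 [ 495.1 -368.8]]
center [524.7 261. ] sides [197.1 149.8 199.2 144.6] dirs [ -74.7 -165.5  103.8   13.7]
center [522.7 -79.3] sides [170.4 146.5 166.7 146.7] dirs [-98.9 171.2  81.2  -7.4]
bot [[629.4  91.6]
 [439.2  96.9]] pot [[531.6  92. ]]
center [ 531.9 -351.7] sides [ 92.  126.2  98.  122.6] dirs [ 109.2   18.7  -73.  -164. ]
plate sc [[ 525.7 -407.    90. ]
 [ 566.6 -392.4   90. ]
 [ 525.  -409.7   90. ]]
center [523.9 -75.4] sides [175.9 140.1 166.7 150.2] dirs [ 78.5 -12.7 -98.1 171. ]
center [529.1 268.4] sides [199.1 123.  192.8 116.4] dirs [ 107.3   19.3  -74.8 -157.4]
```

```bash
cat >> h.py <<'E'
from scipy.spatial.transform import Rotation as Rn
G=np.array([50,0,66.])
def tool(c,psi,th,s,at='o'):
    """TCP pose for tray frame: c=world pos of origin ('o'), grip ('g') or front lower edge ('f')"""
    R=Rn.from_euler('z',psi,degrees=True)*Rn.from_euler('y',-th,degrees=True)
    ref={'o':np.zeros(3),'g':G,'f':np.array([-50,0,0.])}[at]
    p=np.array(c,float)+R.apply(G-ref+[0,0,54])
    Rt=R*Rn.from_matrix(np.array([[0,s,0],[s,0,0],[0,0,-1.]]))
    return list(p),list(Rt.as_euler('xyz',degrees=True))
PSI0=-71.8; GRIP=[546.5,-404,66]; TUB=np.array([523,-78.]); DISH=np.array([525.5,262.]); 
E
python3 - <<'E'
from h import *
d=lambda a:np.array([np.cos(np.radians(a)),np.sin(np.radians(a))])
show=lambda n,a: print(n,None if (q:=solve_ik(*a)) is None else np.round(q,0))
for s in(1,-1):
    show(f'pre{s}',tool([*GRIP[:2],160],PSI0,0,s,'g'));show(f'g{s}',tool(GRIP,PSI0,0,s,'g'));show(f'lift{s}',tool([*GRIP[:2],250],PSI0,0,s,'g'))
    for psi in(-98.7,-71.8,-8,172):
        f=TUB+d(psi)*35
        for th in (0,30,45,60): show(f'tip{s},{psi},{th}',tool([*f,85],psi,th,s,'f'))
    for psi in(14.2,-165.8):
        for z in(200,50): show(f'dish{s},{psi},{z}',tool([*DISH,z],psi,0,s))
print(current_time_s())
E
```

```text
pre1 [-43.  32.  11.  69.   0. 118.]
g1 [-43.  36.   2.  57.   0. 118.]
lift1 [-43.  31.  23.  82.   0. 118.]
tip1,-98.7,0 [-31.  20. -12.  59.   0. 157.]
tip1,-98.7,30 [-12.  18. -14.  56. -30. 176.]
tip1,-98.7,45 [  -3.   22.  -13.   61.  -45. -172.]
tip1,-98.7,60 [   4.   30.   -9.   72.  -58. -155.]
tip1,-71.8,0 [-28.  25.  -3.  62.   0. 134.]
tip1,-71.8,30 [-13.  13. -22.  38. -25. 145.]
tip1,-71.8,45 [ -4.  12. -30.  27. -41. 150.]
tip1,-71.8,60 [  4.  14. -37.  16. -57. 153.]
tip1,-8,0 [-15.  31.   8.  67.   0.  83.]
tip1,-8,30 [-18.   9. -30.  22.   5.  81.]
tip1,-8,45 [-20.   2. -48.  -4.   9.  81.]
tip1,-8,60 None
tip1,172,0 [ -21.    6.  -31.   53.    0. -103.]
tip1,172,30 [-17.  29.   2.  93.  -4. -97.]
tip1,172,45 [-15.  42.  19. 112.  -5. -95.]
tip1,172,60 None
dish1,14.2,200 [18. 26. 17. 81.  0. 94.]
dish1,14.2,50 [18. 30. -1. 60.  0. 94.]
dish1,-165.8,200 [ 19.  16.   1.  75.   0. -85.]
dish1,-165.8,50 [ 19.  21. -16.  53.   0. -85.]
pre-1 [-43.  32.  11.  69.  -0. -62.]
g-1 [-43.  36.   2.  57.  -0. -62.]
lift-1 [-43.  31.  23.  82.  -0. -62.]
tip-1,-98.7,0 [-31.  20. -12.  59.   0. -23.]
tip-1,-98.7,30 [-12.  18. -14.  56. -30.  -4.]
tip-1,-98.7,45 [ -3.  22. -13.  61. -45.   8.]
tip-1,-98.7,60 [  4.  30.  -9.  72. -58.  25.]
tip-1,-71.8,0 [-28.  25.  -3.  62.  -0. -46.]
tip-1,-71.8,30 [-13.  13. -22.  38. -25. -35.]
tip-1,-71.8,45 [ -4.  12. -30.  27. -41. -30.]
tip-1,-71.8,60 [  4.  14. -37.  16. -57. -27.]
tip-1,-8,0 [-15.  31.   8.  67.   0. -97.]
tip-1,-8,30 [-18.   9. -30.  22.   5. -99.]
tip-1,-8,45 [-20.   2. -48.  -4.   9. -99.]
tip-1,-8,60 None
tip-1,172,0 [-21.   6. -31.  53.   0.  77.]
tip-1,172,30 [-17.  29.   2.  93.  -4.  83.]
tip-1,172,45 [-15.  42.  19. 112.  -5.  85.]
tip-1,172,60 None
dish-1,14.2,200 [ 18.  26.  17.  81.   0. -86.]
dish-1,14.2,50 [ 18.  30.  -1.  60.   0. -86.]
dish-1,-165.8,200 [19. 16.  1. 75.  0. 95.]
dish-1,-165.8,50 [ 19.  21. -16.  53.   0.  95.]
0.1
```

```bash
python3 - <<'E'
from h import *
move_to(*tool([*GRIP[:2],160],PSI0,0,-1,'g'))
servo_line(*tool(GRIP,PSI0,0,-1,'g'),feed=80)
print(current_wrist_force().__repr__()); cv2.imwrite('pics/s1.png',grab_frame('scene'))
gripper_close(80); pause(.2); print(current_opening(),current_wrist_force(),current_time_s())
servo_line(*tool([*GRIP[:2],110],PSI0,0,-1,'g'),feed=60)
print(current_opening(),current_wrist_force(),current_wrist_torque(),current_time_s())
a=grab_frame('top')[150:250,330:460]; b=grab_frame('scene')[190:320,60:210]
cv2.imwrite('pics/lift.png',np.hstack([cv2.resize(a,(390,400)),cv2.resize(b,(400,400))]))
E
```

```text
array([ 0.31405266,  0.72941411, -1.10431426])
9.242438206217015 [-0.7357753   1.44228708  3.83665813] 4.4917
8.910804695109587 [ 0.15254822 -0.75076873 -4.29007256] [-0.10327606 -0.11474227  0.00547988] 5.375
```

View pics/lift.png

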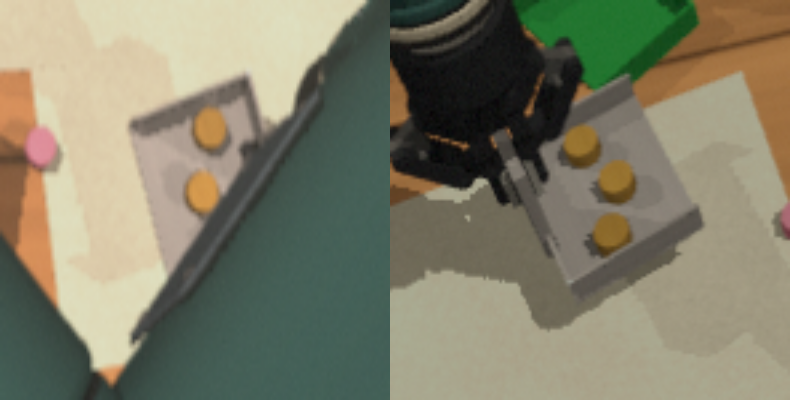

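The tray is off the table and level with all three discs in it (+0.44 kg at the wrist, opening 8.9 mm). Next I carry it to the tub and tip it.

```bash
python3 - <<'E'
from h import *
psi=-98.7; a=np.radians(psi); f=TUB+35*np.array([np.cos(a),np.sin(a)])
servo_line(*tool([*GRIP[:2],200],PSI0,0,-1,'g'),feed=120)
servo_line(*tool([*f,125],psi,0,-1,'f'),feed=110)
print(current_time_s(),current_wrist_force())
for th,z in((10,105),(20,88),(28,86),(34,86),(40,86),(46,86),(52,86)):
    servo_line(*tool([*f,z],psi,th,-1,'f'),feed=60); 
    print(th,np.round(current_time_s(),2),np.round(current_wrist_force(),2))
pause(.5)
print(current_wrist_force(),current_opening(),current_time_s())
a=grab_frame('top')[100:280,180:420]; b=grab_frame('scene')[120:300,130:370]
cv2.imwrite('pics/tip.png',np.hstack([cv2.resize(a,(400,300)),cv2.resize(b,(400,300))]))
E
```

```text
8.325 [ 0.12571643 -0.75511874 -3.689601  ]
10 8.86 [ 0.34 -0.12 -4.41]
20 9.43 [-0.24 -0.31 -3.79]
28 9.94 [-0.43 -1.15 -3.94]
34 10.37 [ 0.01 -0.33 -2.5 ]
40 10.79 [ 1.14  0.16 -1.92]
46 11.22 [-0.31  0.56 -1.53]
52 11.64 [ 0.42 -0.21 -1.65]
[-0.01422091 -0.53636527 -2.54808436] 9.01854680755601 12.1417
```

View pics/tip.png

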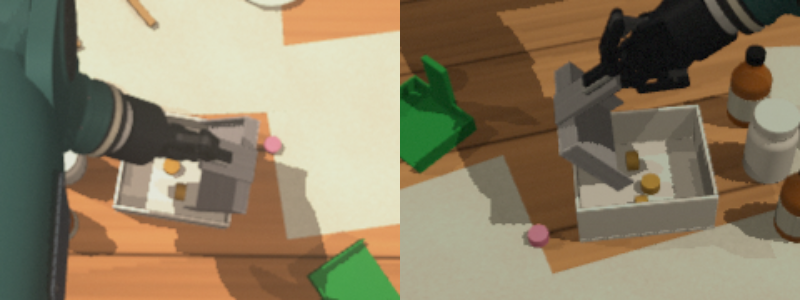

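All three discs lie in the tub at (632,158), (650,183) and (640,200) in the picture, and the pink one is untouched. The wrist force fell by about 2 N. Next I level the tray, cross above the row of vessels and stop high over the dish to check.

```bash
python3 - <<'E'
from h import *
psi=-98.7; a=np.radians(psi); f=TUB+35*np.array([np.cos(a),np.sin(a)])
for th,z in((45,110),(25,150),(0,190)): servo_line(*tool([*f,z],psi,th,-1,'f'),feed=100)
print(current_time_s(),current_wrist_force())
servo_line(*tool([*((TUB+DISH)/2),200],-130,0,-1),feed=150)
servo_line(*tool([*DISH,200],-165.8,0,-1),feed=150)
servo_line(*tool([*DISH,75],-165.8,0,-1),feed=80); pause(.3)
print(current_time_s(),current_wrist_force(),current_opening(),current_eef_pos(),current_qpos())
A=grab_frame('top');B=grab_frame('scene');cv2.imwrite('pics/topd.png',A);cv2.imwrite('pics/scened.png',B)
a=A[130:270,60:260]; b=B[125:265,310:510]
cv2.imwrite('pics/dish.png',np.hstack([cv2.resize(a,(400,280)),cv2.resize(b,(400,280))]))
cv2.imwrite('pics/dish.png',np.vstack([cv2.resize(np.hstack([a,b]),(800,280)),cv2.resize(B[100:310,200:800],(480,280))[:,:480] if 0 else np.hstack([cv2.resize(B[:,:],(373,280)),cv2.resize(A,(373,280)),np.zeros((280,54,3),np.uint8)])]))
E
```

```text
14.275 [ 0.63271141  0.31335493 -2.14182184]
19.6583 [-0.75169389 -0.12372865 -2.24700058] 9.084595483293006 [477.05882918 249.73964507 195.10269346] [ 1.89591638e+01  1.96111084e+01 -1.35983618e+01  5.67808484e+01
 -6.11318958e-04  9.47598435e+01]
```

View pics/dish.png

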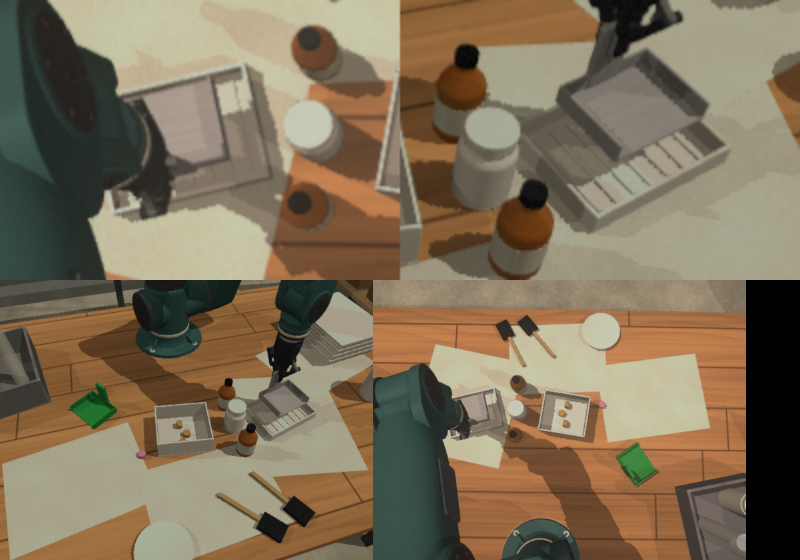

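Top and scene views: the tub holds all three discs, the tray is empty over the dish, and the vessels are where they were. I'll lower to 20 mm above the rim and take a zoomed measurement.

```bash
python3 - <<'E'
from h import *
servo_line(*tool([*DISH,50],-165.8,0,-1),feed=40); pause(.3)
print(current_time_s(),current_wrist_force(),current_eef_pos())
A=grab_frame('top');B=grab_frame('scene');cv2.imwrite('pics/topd.png',A);cv2.imwrite('pics/scened.png',B)
a=A[155:245,100:200]; b=B[150:240,360:480]
k=dict(interpolation=cv2.INTER_CUBIC)
cv2.imwrite('pics/z.png',np.hstack([cv2.resize(a,(350,315),**k)[:, :],cv2.resize(b,(420,315),**k)]))
E
```

```text
20.8333 [ 0.45204077 -1.18195202 -2.10606677] [477.10485022 249.75843596 170.15736451]
```

View pics/z.png

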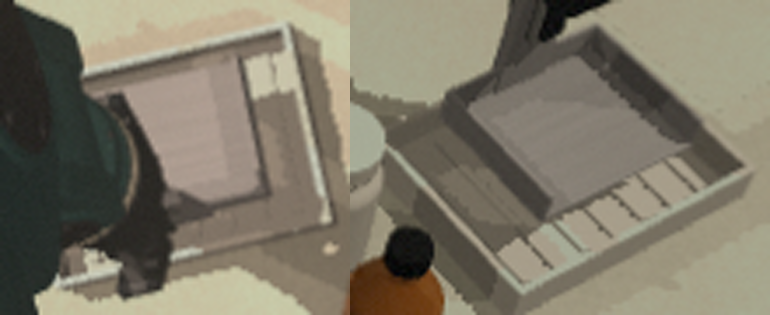

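```bash
python3 - <<'E'
from h import *
def L(n,px,z):
    off=[100,155] if n=='top' else [360,150]
    p=onz(n,(np.array(px,float)+.5)/3.5-.5+off,z)[:,:2]
    a=np.radians(14.2); R=np.array([[np.cos(a),np.sin(a)],[-np.sin(a),np.cos(a)]])
    return ((p-DISH)@R.T).round(1).tolist()
print('expected dish corners +-75,+-100; tray front x=50, y=+-63')
print('top dish TR,BR,',L('top',[(292,22),(334,219)],30))
print('top far rim pts',L('top',[(180,50)],30), 'near rim',L('top',[(230,246),(80,284)],30))
print('top tray wall top F,B',L('top',[(242,57),(269,192)],75),'front edge',L('top',[(180,67),(235,56)],53))
print('sc dish L,B,R',L('scene',[(36,147),(170,287),(402,167)],30))
print('sc tray wall tops Lb,Lf,Rb',L('scene',[(94,92),(200,194),(246,24)],75),'front under L,R',L('scene',[(197,219),(341,150)],[50,53][0]),L('scene',[(341,150)],53))
# predicted pixels overlay: tray at commanded pose, dish at estimate
a=np.radians(14.2);R=np.array([[np.cos(a),-np.sin(a)],[np.sin(a),np.cos(a)]])
out=[]
for n,(x,y,w,h) in(('top',(100,155,100,90)),('scene',(360,150,120,90))):
    im=cv2.imread(f'pics/{n}d.png'); im=cv2.resize(im[y:y+h,x:x+w],None,fx=3.5,fy=3.5,interpolation=cv2.INTER_CUBIC)
    def line(P,z,c,cl=True):
        P=np.array(P,float)@R.T+DISH; q=proj(n,np.c_[P,np.full(len(P),z)]); q=((q-[x,y]+.5)*3.5-.5).round().astype(int)
        cv2.polylines(im,[q],cl,c,1)
    line([(75,100),(75,-100),(-75,-100),(-75,100)],30,(0,0,255))
    line([(50,63),(50,-63)],50,(0,255,0),False)
    line([(50,63),(-50,63),(-50,-63),(50,-63)],75,(255,0,0),False)
    out.append(im)
cv2.imwrite('pics/ov.png',np.hstack(out))
E
```

```text
expected dish corners +-75,+-100; tray front x=50, y=+-63
top dish TR,BR, [[74.2, -100.1], [-72.1, -99.7]]
top far rim pts [[72.9, -17.6]] near rim [[-73.8, -24.2], [-75.5, 84.2]]
top tray wall top F,B [[45.8, -68.4], [-50.2, -67.4]] front edge [[54.7, -20.4], [53.4, -59.6]]
sc dish L,B,R [[-59.5, -93.3], [70.7, -90.1], [71.7, 104.4]]
sc tray wall tops Lb,Lf,Rb [[-50.9, -63.3], [46.2, -59.6], [-49.4, 62.7]] front under L,R [[48.0, -55.5], [50.7, 62.0]] [[52.2, 59.4]]
```

View pics/ov.png

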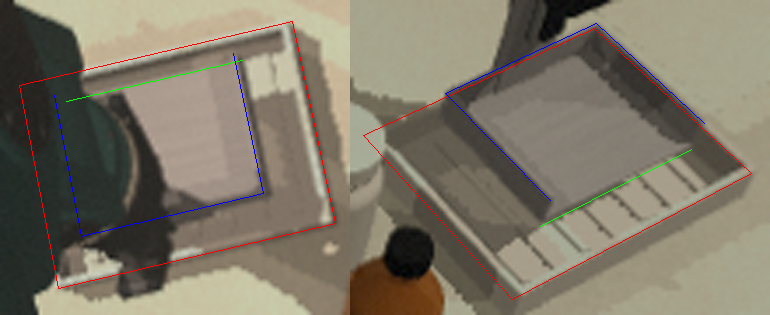

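The two views agree: the tray sits about 4–5 mm towards the dish's −y end, and x and yaw are good. I'll correct that and look again, overlaying the tray and dish outlines shifted to match.

```bash
python3 - <<'E'
from h import *
a=np.radians(14.2);R=np.array([[np.cos(a),-np.sin(a)],[np.sin(a),np.cos(a)]])
C=DISH+R@[-1,4.5]
servo_line(*tool([*C,50],-165.8,0,-1),feed=20); pause(.5)
print(current_time_s(),current_wrist_force(),current_eef_pos(),current_tool_rot(),current_opening())
out=[]
for n,(x,y,w,h) in(('top',(100,155,100,90)),('scene',(360,150,120,90))):
    im=grab_frame(n); cv2.imwrite(f'pics/{n}e.png',im); out.append(cv2.resize(im[y:y+h,x:x+w],None,fx=3.5,fy=3.5,interpolation=cv2.INTER_CUBIC))
cv2.imwrite('pics/e.png',np.hstack(out))
E
```

```text
21.8167 [ 0.70867651 -0.20862588 -2.31292663] [474.97370936 253.82988247 170.02407865] [ 1.79996779e+02 -1.34036107e-05  1.04196704e+02] 9.17460926432491
```

View pics/e.png

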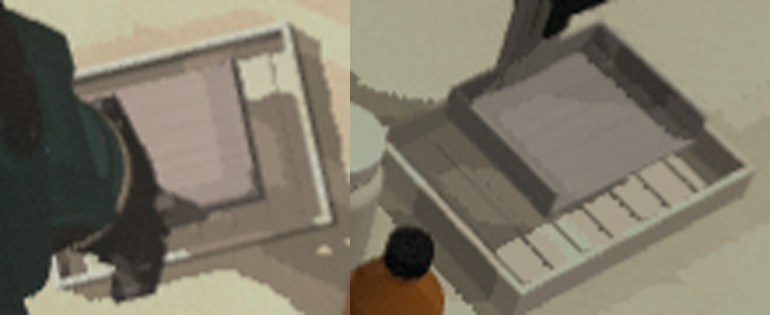

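```bash
python3 - <<'E'
from h import *
def L(n,px,z):
    off=[100,155] if n=='top' else [360,150]
    p=onz(n,(np.array(px,float)+.5)/3.5-.5+off,z)[:,:2]
    a=np.radians(14.2); R=np.array([[np.cos(a),np.sin(a)],[-np.sin(a),np.cos(a)]])
    return ((p-DISH)@R.T).round(1).tolist()
print('sc dish L?,B,R',L('scene',[(36,147),(170,286),(403,167)],30))
print('sc tray tops Lb,Lf,Rb,Rf',L('scene',[(98,92),(206,193),(250,22),(355,122)],75))
print('top wall',L('top',[(238,58),(264,194)],75),'dish',L('top',[(292,22),(334,219)],30))
E
```

```text
sc dish L?,B,R [[-59.5, -93.3], [70.1, -89.6], [72.1, 105.0]]
sc tray tops Lb,Lf,Rb,Rf [[-49.6, -61.1], [47.4, -55.9], [-49.6, 66.3], [49.9, 64.1]]
top wall [[45.8, -65.6], [-50.7, -63.8]] dish [[74.2, -100.1], [-72.1, -99.7]]
```

```bash
python3 - <<'E'
from h import *
a=np.radians(14.2);R=np.array([[np.cos(a),-np.sin(a)],[np.sin(a),np.cos(a)]])
servo_line(*tool([*(DISH+R@[-1,6.5]),50],-165.8,0,-1),feed=20); pause(.5)
print(current_time_s(),current_wrist_force(),current_eef_pos(),current_opening())
B=grab_frame('scene'); o=cv2.imread('pics/scene0.png')
for x,y,w,h in((325,145,32,50),(352,213,36,52),(336,180,34,50)):
    t=o[y:y+h,x:x+w]; r=cv2.matchTemplate(B[y-8:y+h+8,x-8:x+w+8],t,cv2.TM_CCOEFF_NORMED); _,v,_,l=cv2.minMaxLoc(r); print('vessel shift px',l[0]-8,l[1]-8,round(v,3))
m=cv2.inRange(cv2.cvtColor(B[190:255,235:320],cv2.COLOR_BGR2HSV),(10,130,60),(25,255,255)); print('brass px in tub',m.astype(bool).sum(),cv2.connectedComponentsWithStats(m)[2][1:,4])
job_done()
E
```

```text
22.6667 [ 0.29963298 -0.1692107  -2.12298776] [474.46426798 255.78389546 169.99840978] 9.322859887773133
vessel shift px 0 0 0.962
vessel shift px 0 0 0.998
vessel shift px 0 0 0.981
brass px in tub 388 [165  73 116  25   6   3]
the job is handed in; nothing more can be done
```

I tipped the three brass weights into the tub and handed the job in at 22.7 s. The arm is still holding the empty tray over the dish, with its underside set 20 mm above the rim.

**Weights:** all three showed clearly inside the tub in the pictures after tipping. The wrist load fell from about 4.3 N to 2.1 N, which is the empty tray alone. The final colour count in the tub came out in uneven pieces, so I rely on the pictures rather than that count.

**Bottles and pot:** none of the three moved in the scene view (0 pixels of shift). The pink disc and the green tray were untouched in the pictures.

**Tray over the dish:** the tray is level and parallel to the dish within what I could measure, about 1° in the top view. The scene view's wall angles were noisier, off by up to 3°. The wrist force is just the tray's weight, so it isn't resting on anything.

**Centring:** the two cameras disagreed by a few millimetres. They did agree that the tray sat 4–5 mm off along the dish's long side, so I shifted it. A check then showed 2–3 mm still left, so I shifted it 2 mm more and did not measure again after that. I expect it to be within about 3 mm of centre.

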